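# Close the shipper and hold the scanner to its label

## Task

First press the white lid of the black case shut until it snaps past its catch and lies fully home. Then draw the stick scanner (the flat-sided one, not the round torch) out of its sloping sleeve, turn it level and finish holding it raised in the gripper, its nose square to the label on the case's front, in line with the label's middle and about 8 cm off it, touching nothing else. Keep hold of it at the end, and leave the torch and everything else on the bench where they are.

Things in the scene. Friction and masses are not known exactly. Their poses are not given: they have to be found in the camera images.
- case: fixed black open case with a white hinged lid, 200 mm deep (its x) x 280 mm wide (its y) x 140 mm high without the lid; origin under its middle on the bench; its front, with the label and the steel spring catch, faces its own -x; the lid hinges on its +x rim
- lid (a joint): lid angle in rad: 0 is fully shut and level, grows as it opens (front edge rises); starts ajar at 0.3 to 0.6 rad. A stiff hinge: the lid stays where it is left. At about 0.065 rad the lid meets the catch; pushing about 8 to 15 N down near its front edge carries it past (at about 0.03 rad), and it snaps home
- lid_edge (a point): point on the upper face of the lid, midway along it, 180 mm from the hinge (24 mm in from the lid's front edge), 150 mm above the bench when shut: a good place to press. Moves with the lid; its x axis points along the lid to the hinge, its z out of the upper face. Lid 204 mm long, 280 mm wide, 10 mm thick
- lid_hinge (a point): point on the lid's hinge line, at mid width, 140 mm above the bench; the hinge line is the case's y axis, the closed lid reaches from here to the case's -x
- label (a point): middle of the white label (90 mm wide, 70 mm high) on the upright front face of the case, 75 mm above the bench; axes as the case's: x points into the case, so -x is straight out from the label; y level along the label, z up. The catch above it stands out 14 mm from the face, from 110 to 142 mm above the bench
- holder: fixed steel holder, base 130 mm (its x) x 190 mm (its y) x 12 mm; two like square sleeves side by side 90 mm apart (its y = +45 and -45 mm), sloping at 50 degrees above level, mouths open up and towards its own -x. Scanner and torch stand one in each, either way round. Sleeve inside 30 x 32 mm, 75 mm deep, walls 4 mm; the mouth centres are at x = -13, z = 92 mm of its frame
- scanner: black stick scanner, a flat-sided bar 210 mm long (x, to the nose), 28 wide (y, level), 26 thick (z), 0.15 to 0.3 kg; origin on its axis near its centre of mass, 110 mm from the nose. Grey oblong trigger on +z, grey bands at the tail. Starts nose down in a sleeve, 75 mm deep, x 50 degrees below level, 135 mm standing free; draws out along -x with 2 mm play
- nose (a point): middle of the scanner's nose face (the end with the small grey window), axes as the scanner's
- tail (a point): middle of the scanner's tail face, 210 mm from the nose, axes as the scanner's
- torch: black round torch in the other sleeve, shaft 26 mm across, with a wider head (36 mm) at its upper end, 205 mm long, origin on its axis 110 mm from the end in the sleeve; to be left in place
- tape: loose cardboard tape roll lying flat, 100 mm across, 48 mm high, origin under its middle; to be left in place
- marker: loose grey marker pen lying down, 135 x 15 x 14 mm; to be left in place
- sanitiser: loose white bottle, 64 mm across, 120 mm tall; to be left in place
- weight: loose steel check weight with a knob, 50 mm across, 68 mm tall; to be left in place
- stamp: loose black hand stamp, 40 mm across, 68 mm tall; to be left in place
There are look-alikes about, which are no part of the job. What is shaped like the torch but brown is not meant.

How it is judged:
By the outcome, as a careful person would: the job done as asked, in the order asked, and still so for the second after the job is handed in, while the arm keeps its last pose, push and grip.
It also fails if it takes over 53 s, if anything falls off the work surface, if the arm or the gripper's body presses on something with over 40 N, if the wrist force passes 120 N, or if a joint passes its speed limit or range.

## Robot

A 7-joint arm with a two-finger parallel gripper is mounted at the origin on the work surface. World frame = base frame: x ahead of the robot, y to its left, z up, the work surface at z = 0. Lengths are in m, angles in rad, forces in N, time in s.
With the tool pointing down it reaches from about 0.425 to 0.875 m from the base axis. Payload 9.9 kg.
Tool frame: the origin (TCP) lies midway between the tips of the shut fingers; the grasp point (between the pads) lies 19 mm behind it; z points along the fingers, y is the direction in which the jaws open and shut (so a half turn about z gives the same grasp; the last joint's range is limited). The gripper opens to 85 mm and grips with 20 to 120 N. Pads are 22 mm wide; open, the fingers measure 114 mm over their backs; the gripper's body (76 mm by 85 mm) begins 54 mm behind the grasp point. The pads swing forward as they close: fully open they stand 13 mm farther back than shut.
Start: joints at [-1.418, 0.576, 0.025, 1.437, -0.015, 1.129, -0.057], TCP at [0.158, 0.656, 0.231] pointing down, gripper open.
Joint ranges: [-2.76, 2.76], [-0.34, 2.15], [-1.52, 1.57], [0.19, 2.46], [-1.09, 4.23], [0.17, 1.99], [-2.82, 2.82]. Speed limits (rad/s): [2.22, 2.22, 3.01, 3.01, 3.14, 3.14, 3.14].

## Interface

Orientations are given as a unit quaternion [x, y, z, w].
In Python, from cell import r gives the robot as it stands. Calls block until the motion is done:
- r.move_pose(position, orientation): joint-space move of the TCP to a pose.
- r.move_l(position, orientation=None, feed=0.15, guard=None): straight line of the TCP; orientation=None keeps the orientation; feed is the mean speed in m/s. With guard (N) it stops when the force on the tool has changed by that much, and returns True; else False.
- r.set_joints(angles): joint-space move.
- r.grip(opening): opening from 0.0 (shut) to 1.0 (fully open); the grip force is fixed at half the most; returns when the fingers have stopped.
- r.dwell(seconds).
- r.solve_ik(position, orientation): joint angles nearest the present ones, or None.
- r.observe(): the state.
- r.capture(name): name is "side" or "top"; returns the picture (400x640x3 uint8, red, green, blue); there is no depth.
- r.camera_params(name): a dict with "fx", "fy", "cx", "cy" (pixels), "k1" (the pictures are not rectified: a ray, as slopes to the right and down, at radius r is drawn at 1 + k1 r^2 times it, then the intrinsics apply), "R" (3x3) and "t" (3): a world point X has camera coordinates R X + t. Camera axes: x right, y down, z forward; pixel columns grow to the right and rows downward; lengths in m; the calibration is good to about 2 mm. A picture is of the moment at which its call begins. camera_params takes no time and is no camera call.
A pose or a line that the arm cannot do raises r.MotionError and nothing moves.
- r.hand_in(): hands the job in, once; it reports no verdict.
The state is a dict: "t": time; "joint_positions": joint angles; "joint_vel": joint speeds; "joint_torque": joint torques, N m; "ee_pos": TCP position; "tool_rot": TCP orientation; "force": force on the tool from outside, world axes, zero at the start; "ft_torque": the same for the moment, N m; "finger_gap": opening from 0.0 (shut) to 1.0 (fully open).
Only numpy, scipy, OpenCV 4.12 (cv2) and the standard library are available. Lean on these libraries where they do the work, as an engineer would, in place of code of your own. Each camera call takes 0.05 s, during which the arm holds its last target. There are 200 camera calls.

## Working session

There is one attempt and no reset: what is moved stays moved. The work goes in short steps, each a Python script; the robot and the scene stay as the last script left them, time stands still between calls to the robot, and variables do not carry over. Pictures are saved under pics/ and viewed, about 8 in all and at most 12, crops included, and the job is handed in when it is done.

```bash
ls; mkdir -p pics; python3 - <<'E'
from cell import r
import cv2,numpy as np
for n in("side","top"):
    cv2.imwrite(f"pics/{n}0.png",r.capture(n)[:,:,::-1]); p=r.camera_params(n); print(n,{k:np.round(v,3).tolist() for k,v in p.items()}, np.round(-np.array(p["R"]).T@np.array(p["t"]),3))
o=r.observe();print(o["t"],o["ee_pos"],o["tool_rot"])
E
```

```text
pics
side {'fx': 441.766, 'fy': 441.766, 'cx': 322.522, 'cy': 206.172, 'k1': -0.086, 'R': [[0.759, -0.651, 0.022], [-0.365, -0.454, -0.813], [0.54, 0.608, -0.582]], 't': [-0.44, 0.315, 0.911]} [-0.043 -0.698  0.797]
top {'fx': 473.983, 'fy': 473.983, 'cx': 316.456, 'cy': 200.27, 'k1': 0.032, 'R': [[0.004, -1.0, 0.002], [-0.98, -0.005, -0.199], [0.199, -0.001, -0.98]], 't': [-0.011, 0.568, 1.554]} [ 0.246 -0.007  1.636]
0.1 [0.15822173 0.65577608 0.23056854] [ 1.18081904e-01  9.93003592e-01 -7.25940168e-04 -5.50264231e-05]
```

View pics/side0.png

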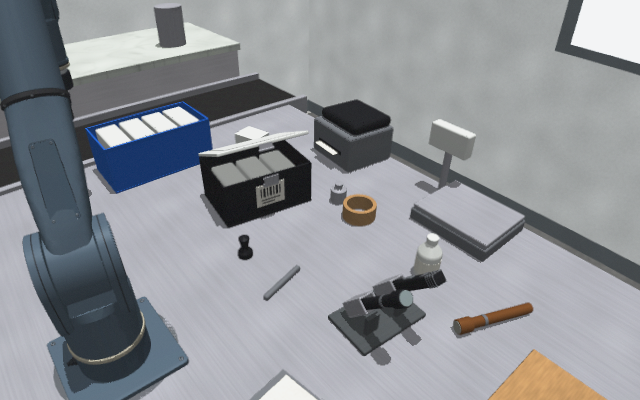

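View pics/top0.png

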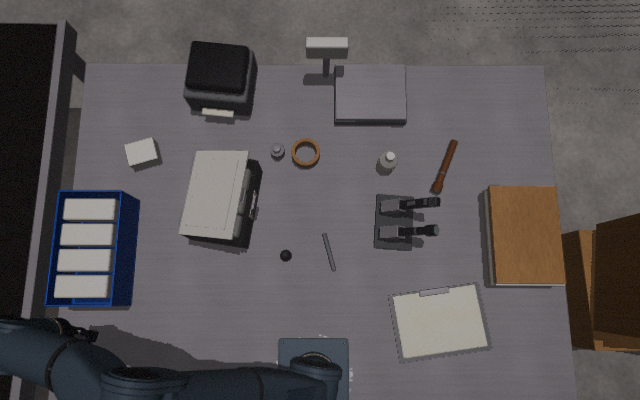

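Two scene views. Case at side (255,185), top (220,195); holder at side (378,318), top (395,222). Candidates for the scanner: the two sticks at top (425,202) and (425,231), and the brown torch at (445,165), which is excluded. I'll take close crops to decide.

```bash
python3 - <<'E'
import cv2,numpy as np
s=cv2.imread("pics/side0.png");t=cv2.imread("pics/top0.png")
def c(im,x,y,w,h,f): return cv2.resize(im[y:y+h,x:x+w],None,fx=f,fy=f,interpolation=cv2.INTER_CUBIC)
f=lambda a:np.clip(255*(a/255.)**.6,0,255).astype('uint8')
A=np.hstack([c(s,320,260,132,99,6)[:594,:792]]);cv2.imwrite("pics/c1.png",f(A))
cv2.imwrite("pics/c2.png",f(c(t,365,185,80,70,8)[:600]))
B=np.hstack([c(s,195,125,125,100,6)[:,:]]);cv2.imwrite("pics/c3.png",f(B))
cv2.imwrite("pics/c4.png",f(c(t,172,140,100,115,5)))
E
```

```text
(no output)
```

View pics/c1.png

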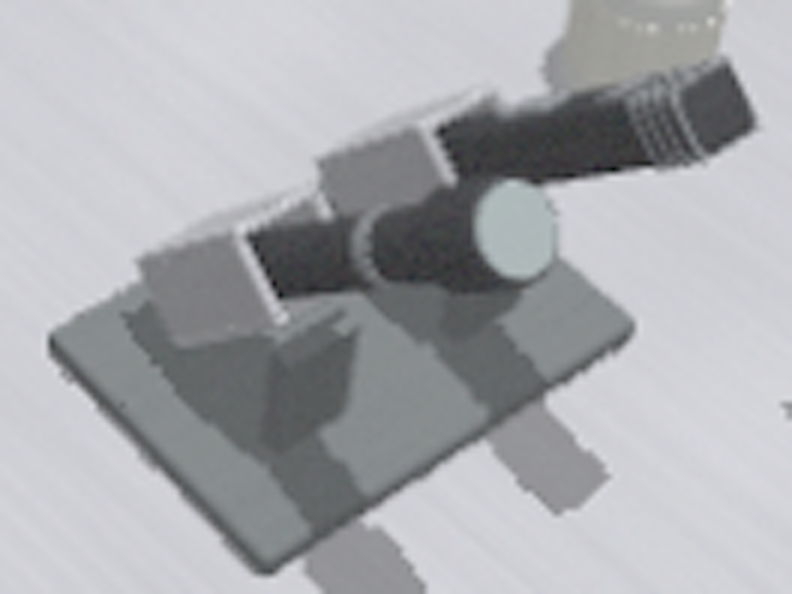

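View pics/c2.png

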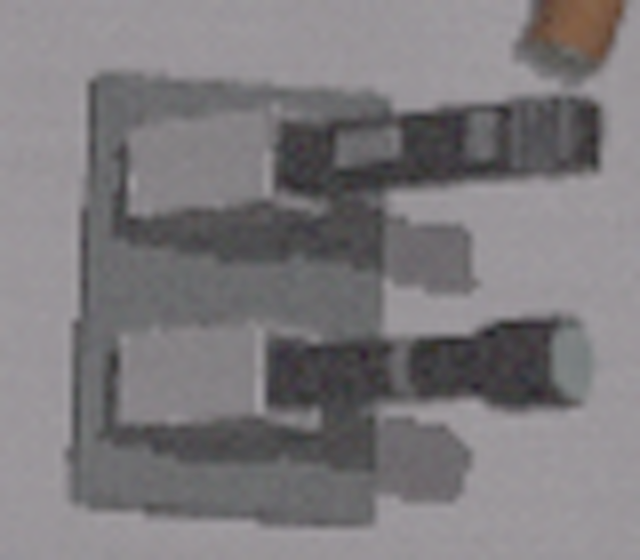

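View pics/c3.png

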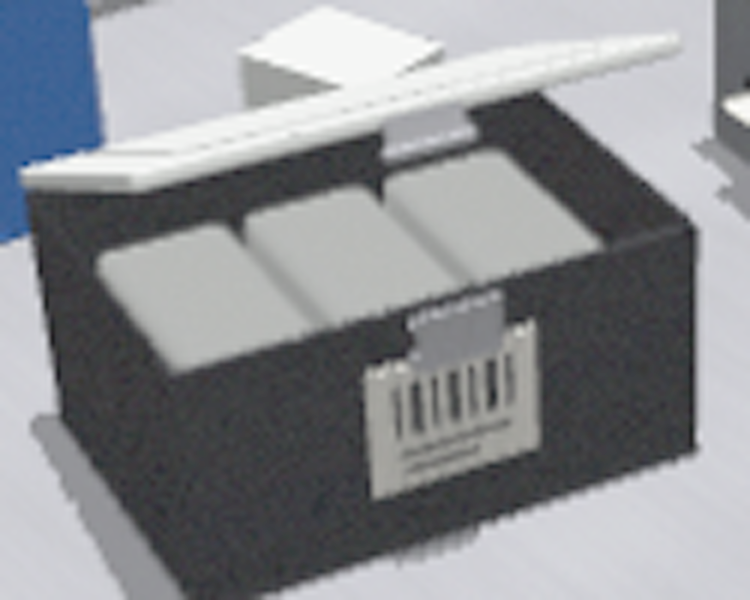

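View pics/c4.png

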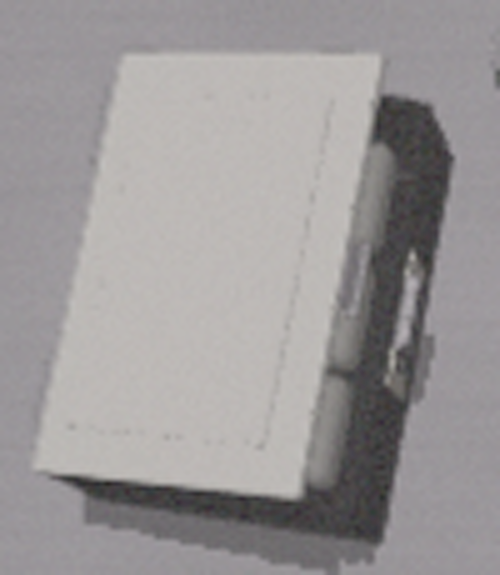

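Crops: one stick has flat sides, trigger and tail bands (top (428,201), side tail ~(442,277)): this is the scanner, in the far (-y of the holder) sleeve. The other has a round wider head with a pale face (side (406,298)): the torch. The lid stands ajar. The label is at side (271,193), with its corners clear. Next: a least-squares fit of the case, lid and holder models.

```bash
cat > h.py <<'E'
import numpy as np
from cell import r
from scipy.spatial.transform import Rotation as Ro
from scipy.optimize import least_squares
P={n:r.camera_params(n) for n in("side","top")}
def proj(n,X):
    p=P[n];c=np.array(p["R"])@np.array(X)+p["t"];s=c[:2]/c[2];s=s*(1+p["k1"]*(s@s))
    return np.array([p["fx"]*s[0]+p["cx"],p["fy"]*s[1]+p["cy"]])
def W(q,X): c,s=np.cos(q[2]),np.sin(q[2]);return np.array([q[0]+c*X[0]-s*X[1],q[1]+s*X[0]+c*X[1],X[2]])
def lid(a,d,y,h=.01): return [.1-d*np.cos(a)+h*np.sin(a),y,.14+d*np.sin(a)+h*np.cos(a)]
def ax(y,d): # point d along sleeve axis out from mouth
    c,s=np.cos(np.radians(50)),np.sin(np.radians(50));return [-.013-c*d,y,.092+s*d]
def fit(obs,q0):
    f=lambda q:np.concatenate([proj(n,W(q,X(q) if callable(X) else X))-uv for n,X,uv in obs])
    s=least_squares(f,q0,loss="soft_l1");print(np.round(s.x,4));print(np.round(f(s.x).reshape(-1,2),1).tolist());return s.x
E
python3 - <<'E'
from h import *
s3=lambda u,v:(195+(u+.5)/6-.5,125+(v+.5)/6-.5)
t4=lambda u,v:(172+u/5-.4,140+v/5-.4)
s1=lambda u,v:(320+(u+.5)/6-.5,260+(v+.5)/6-.5)
t2=lambda u,v:(365+u/8-.4,185+v/8-.4)
L=lambda y,d:(lambda q:lid(q[3],d,y))
C=[("side",(-.1,.045,.11),s3(365,370)),("side",(-.1,-.045,.11),s3(537,320)),("side",(-.1,-.045,.04),s3(542,447)),("side",(-.1,.045,.04),s3(373,498)),
("side",(-.1,-.14,.14),s3(693,230)),("side",(-.1,-.14,0),s3(695,452)),
("top",L(-.14,.204),t4(382,53)),("top",L(.14,.204),t4(303,498)),("top",L(-.14,0),t4(120,55)),("top",L(.14,0),t4(37,468))]
q=fit(C,[.5,.3,1.4,.45])
for X in [(-.1,-.14,.14),(-.1,-.14,0),(-.1,.14,.14)]: print("top",((proj("top",W(q,X))-[172,140])*5).round())
print("lid tip side",((proj("side",W(q,lid(q[3],.204,-.14)))-[195,125])*6).round())
H=[("side",(.065,.095,.012),s1(50,340)),("side",(-.065,.095,.012),s1(265,572)),("side",(-.065,-.095,.012),s1(635,325)),
("top",(-.065,-.095,.012),t2(390,98)),("top",(.065,-.095,.012),t2(95,75)),("top",(.065,.095,.012),t2(75,505)),("top",(-.065,.095,.012),t2(375,525)),
("side",ax(.045,.13),s1(515,230)),("top",ax(.045,.13),t2(570,362)),("side",ax(-.045,.135),s1(730,105)),("top",ax(-.045,.135),t2(588,135))]
h=fit(H,[.45,-.15,1.57])
print("tail",W(h,ax(-.045,.135)),"torch end",W(h,ax(.045,.13)),"label",W(q,(-.1,0,.075)),"lid_edge",W(q,lid(q[3],.18,0)))
np.savez("est.npz",q=q,h=h)
E
```

```text
[0.5629 0.3017 1.4356 0.4313]
[[-0.2, 1.2], [-0.9, 0.8], [-1.1, -0.6], [0.0, -0.1], [0.9, -1.5], [0.2, 0.2], [0.2, -0.8], [0.2, -0.2], [0.1, -1.0], [-0.2, 0.9]]
top [430.  95.]
top [453. 151.]
top [357. 517.]
lid tip side [677.  31.]
[ 0.5022 -0.2818  1.4991]
[[-1.1, 0.1], [0.4, 0.6], [1.0, 0.6], [1.6, -0.4], [1.3, -0.3], [1.1, -0.0], [1.6, 0.4], [-2.0, -2.7], [-0.1, -0.3], [-3.7, -2.3], [-0.2, -0.8]]
tail [ 0.53994047 -0.38452313  0.195416  ] torch end [ 0.45040146 -0.37487452  0.19158578] label [0.54939559 0.20262592 0.075     ] lid_edge [0.55487652 0.24292049 0.22433597]
```

Fits are good to about 1–1.5 px. The lid is at about 0.43 rad and the label at (0.549, 0.203). First the lid press, then a check of which grasp tilts are reachable.

```bash
cat >> h.py <<'E'
try: _e=np.load("est.npz");Q,H=_e["q"],_e["h"]
except Exception: pass
def tool(beta,sgn,yaw,pitch):
    "tool rotation: scanner heading yaw, x pitched below level; tool z at beta from scanner x towards -z"
    S=Ro.from_euler("zy",[yaw,pitch]).as_matrix()
    z=np.array([np.cos(beta),0,-np.sin(beta)]);y=np.array([0,sgn,0]);return S@np.column_stack([np.cross(y,z),y,z])
def pose(G,T): # grasp point, tool matrix -> TCP, quat
    return (np.array(G)+.019*T[:,2]),Ro.from_matrix(T).as_quat()
E
python3 - <<'E'
from h import *
import cv2
q0=r.observe()["tool_rot"]
p=W(Q,(.1-.173,0,0))
r.grip(0)
r.move_l([.158,.656,.36],feed=.3)
T=tool(np.pi/2,1,Q[2],0);T2=tool(np.pi/2,-1,Q[2],0)
best=None
cur=np.array(r.observe()["joint_positions"])
for t in(T,T2):
    qq=r.solve_ik([p[0],p[1],.30],Ro.from_matrix(t).as_quat())
    if qq is not None:
        c=abs(np.array(qq)-cur).max();print(c,np.round(qq,2))
        if best is None or c<best[0]: best=(c,t,qq)
r.set_joints(best[2])
f0=r.observe();print(f0["t"],f0["ee_pos"],f0["force"])
print(r.move_l([p[0],p[1],.262],feed=.15,guard=15))
z=.255
g=r.move_l([p[0],p[1],.149],feed=.04,guard=38)
o=r.observe();print(g,o["t"],o["ee_pos"],o["force"])
im=r.capture("side");cv2.imwrite("pics/s1.png",cv2.resize(im[100:240,180:330,::-1],None,fx=5,fy=5,interpolation=2)[:600])
# feasibility
for b in(40,55,70,80,90):
  for s in(1,-1):
    res=[]
    for d in(.065,.165):
        res.append(r.solve_ik(*pose(W(H,ax(-.045,d)),tool(np.radians(b),s,H[2],np.radians(50)))))
    for z in(.25,.075):
        res.append(r.solve_ik(*pose(W(Q,(-.1-.08-.14,0,z)),tool(np.radians(b),s,Q[2],0))))
    print(b,s,[None if x is None else np.round(x,2).tolist() for x in res])
E
```

```text
2.53884801117222 [-0.39  0.41 -0.12  1.54  0.05  1.2   2.48]
0.615927317595821 [-0.81  0.45  0.53  1.55 -0.24  1.2  -0.37]
3.5417 [0.55262416 0.23101615 0.299898  ] [ 0.39854278  0.53313502 -0.23315623]
False
False 6.9167 [0.5531491  0.22946201 0.14992272] [-4.68418587 -1.49566667 12.2993194 ]
40 1 [None, None, [0.13, 0.59, 0.47, 1.91, -1.03, 1.41, -2.12], [0.42, 0.82, 0.02, 1.99, -1.06, 1.02, -1.93]]
40 -1 [None, None, [0.44, 0.54, -0.01, 1.9, -0.89, 1.21, 0.85], [0.69, 0.85, -0.4, 1.98, -0.82, 0.79, 0.96]]
55 1 [None, None, [1.12, 0.83, -1.45, 1.86, 0.31, 0.94, 2.67], [0.16, 0.72, 0.24, 2.04, -1.06, 0.9, -2.03]]
55 -1 [None, None, [0.16, 0.45, 0.23, 1.89, -0.78, 1.13, 0.7], [0.51, 0.71, -0.3, 2.02, -0.72, 0.65, 0.77]]
70 1 [None, None, [-0.58, 0.76, 1.36, 1.89, -1.01, 1.48, -2.15], [0.9, 0.97, -1.29, 2.02, 0.86, 0.81, 2.23]]
70 -1 [None, None, [-0.07, 0.39, 0.33, 1.88, -0.56, 1.01, 0.44], [0.19, 0.62, -0.03, 2.05, -0.64, 0.58, 0.58]]
80 1 [None, None, [-0.7, 0.72, 1.36, 1.88, -0.89, 1.33, -2.31], [0.5, 0.66, -0.68, 2.03, 0.43, 0.57, 2.58]]
80 -1 [None, None, [-0.25, 0.37, 0.42, 1.87, -0.4, 0.97, 0.25], [-0.06, 0.6, 0.17, 2.05, -0.54, 0.55, 0.41]]
90 1 [[0.01, 1.4, 1.33, 0.96, -0.56, 1.98, -2.16], None, [0.21, 0.36, -0.37, 1.83, 0.16, 0.97, 2.78], [0.23, 0.61, -0.44, 2.03, 0.45, 0.6, 2.49]]
90 -1 [[0.21, 1.13, 0.4, 0.95, 0.04, 1.89, 0.46], None, [-0.43, 0.39, 0.53, 1.86, -0.23, 0.96, 0.06], [-0.29, 0.62, 0.35, 2.05, -0.39, 0.54, 0.2]]
```

View pics/s1.png

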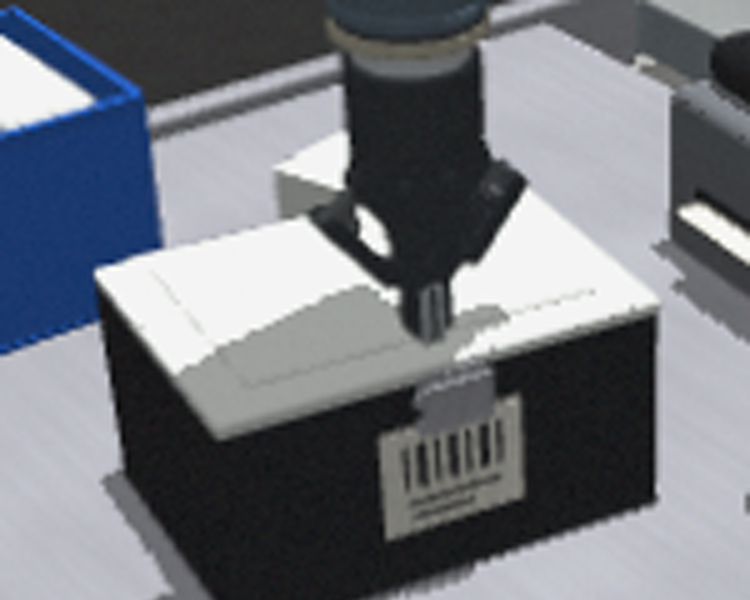

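```bash
python3 - <<'E'
from h import *
p=W(Q,(.1-.173,0,0))
g=r.move_l([p[0],p[1],.147],feed=.03,guard=20)
o=r.observe();print(g,o["t"],o["ee_pos"],o["force"])
r.move_l([p[0],p[1],.30],feed=.25)
c=np.array(W(H,ax(-.045,.065)))
T=tool(np.radians(90),-1,H[2],np.radians(50))
for b in(40,90):
  T=tool(np.radians(b),-1,H[2],np.radians(50))
  print(b,[r.solve_ik(c+[0,0,dz],Ro.from_matrix(T).as_quat()) is not None for dz in(0,.1,.2)])
r.set_joints([.55,.45,0,1.55,0,1.2,1.0]);r.grip(.8)
o=r.observe();print(o["t"],o["ee_pos"],Ro.from_quat(o["tool_rot"]).as_matrix().round(2).tolist(),o["finger_gap"])
for b in(35,40,50,60,70,80,90):
  for s in(1,-1):
    res=[]
    for d,u in((.065,.1),(.065,0),(.165,0)):
        T=tool(np.radians(b),s,H[2],np.radians(50));G=np.array(W(H,ax(-.045,d)))-u*T[:,2]
        res.append(r.solve_ik(*pose(G,T)))
    print(b,s,[None if x is None else np.round(x,2).tolist() for x in res])
E
```

```text
False 7.2167 [0.55330883 0.2294125  0.14951969] [-9.52391736 -2.51192566 29.0662828 ]
40 [False, False, False]
90 [True, False, False]
10.725 [ 0.47861064 -0.34842166  0.27214476] [[-0.43, 0.9, -0.05], [0.9, 0.44, 0.03], [0.05, -0.03, -1.0]] 0.803750471795063
35 1 [None, None, None]
35 -1 [None, None, None]
40 1 [None, None, None]
40 -1 [None, None, None]
50 1 [None, None, None]
50 -1 [None, None, None]
60 1 [None, None, None]
60 -1 [None, None, None]
70 1 [None, None, None]
70 -1 [None, None, None]
80 1 [None, None, None]
80 -1 [None, None, None]
90 1 [None, [0.03, 1.32, 1.13, 0.96, -0.42, 1.93, -2.27], None]
90 -1 [None, [0.27, 1.11, 0.21, 0.94, 0.16, 1.91, 0.36], None]
```

The lid lies flat under the catch, and stays stiff at z ≈ 0.150 under 29 N, so it is home. My IK failures come from a lower-case Euler order (extrinsic) in my helper, which I'm fixing now.

```bash
sed -i 's/from_euler("zy"/from_euler("ZY"/' h.py; python3 - <<'E'
from h import *
for b in(40,50,60,70,80,90):
  for s in(1,-1):
    res=[]
    for d,u in((.065,.1),(.065,0),(.165,0)):
        T=tool(np.radians(b),s,H[2],np.radians(50));G=np.array(W(H,ax(-.045,d)))-u*T[:,2]
        res.append(r.solve_ik(*pose(G,T)))
    print(b,s,[None if x is None else np.round(x,2).tolist() for x in res])
E
```

```text
40 1 [[-0.12, 0.91, 1.36, 1.57, -0.9, 1.4, -1.9], [1.14, 0.95, -1.3, 1.64, 0.94, 1.31, 2.75], [0.0, 0.99, 1.36, 1.51, -0.97, 1.43, -1.81]]
40 -1 [[0.42, 0.53, 0.11, 1.55, -0.07, 1.06, 0.48], [0.43, 0.63, 0.1, 1.67, -0.08, 0.85, 0.48], [0.5, 0.6, 0.12, 1.49, -0.08, 1.06, 0.57]]
50 1 [[1.06, 0.77, -1.29, 1.62, 0.92, 1.42, 2.7], [1.08, 0.92, -1.29, 1.71, 1.09, 1.35, 2.59], [1.15, 0.85, -1.29, 1.55, 1.0, 1.43, 2.82]]
50 -1 [[0.26, 0.49, 0.18, 1.65, 0.1, 0.95, 0.28], [0.28, 0.61, 0.19, 1.74, 0.08, 0.73, 0.3], [0.38, 0.57, 0.19, 1.58, 0.07, 0.92, 0.42]]
60 1 [[0.61, 0.52, -0.56, 1.72, 0.71, 1.08, 2.81], [0.6, 0.63, -0.47, 1.8, 0.82, 0.9, 2.72], [1.09, 0.84, -1.29, 1.64, 1.15, 1.47, 2.67]]
60 -1 [[0.07, 0.49, 0.27, 1.74, 0.28, 0.87, 0.06], [0.1, 0.62, 0.32, 1.82, 0.25, 0.64, 0.09], [0.23, 0.55, 0.28, 1.67, 0.24, 0.81, 0.23]]
70 1 [[0.44, 0.52, -0.48, 1.79, 0.87, 1.11, 2.58], [0.47, 0.64, -0.4, 1.86, 1.01, 0.95, 2.49], [0.61, 0.56, -0.45, 1.74, 0.92, 1.02, 2.74]]
70 -1 [[-0.11, 0.52, 0.37, 1.82, 0.47, 0.82, -0.19], [-0.08, 0.67, 0.48, 1.88, 0.42, 0.57, -0.13], [0.06, 0.57, 0.41, 1.76, 0.43, 0.72, 0.02]]
80 1 [[0.3, 0.56, -0.42, 1.86, 1.02, 1.18, 2.37], [0.35, 0.67, -0.34, 1.91, 1.16, 1.03, 2.28], [0.49, 0.58, -0.38, 1.81, 1.1, 1.07, 2.53]]
80 -1 [[-0.3, 0.59, 0.49, 1.88, 0.62, 0.8, -0.41], [-0.23, 0.74, 0.59, 1.93, 0.62, 0.54, -0.39], [-0.11, 0.63, 0.56, 1.83, 0.61, 0.65, -0.21]]
90 1 [[0.17, 0.64, -0.38, 1.9, 1.14, 1.3, 2.17], [0.24, 0.73, -0.29, 1.94, 1.28, 1.15, 2.11], [0.38, 0.62, -0.32, 1.87, 1.26, 1.15, 2.33]]
90 -1 [[-0.43, 0.7, 0.57, 1.92, 0.76, 0.81, -0.64], [-0.38, 0.86, 0.73, 1.97, 0.74, 0.51, -0.6], [-0.26, 0.73, 0.71, 1.9, 0.78, 0.6, -0.45]]
```

```bash
python3 - <<'E'
from h import *
import cv2
T=tool(np.radians(70),-1,H[2],np.radians(50));G=np.array(W(H,ax(-.045,.065)))
r.set_joints(r.solve_ik(*pose(G-.15*T[:,2],T)))
print(r.move_l(pose(G,T)[0],feed=.12,guard=10))
o=r.observe();print(o["t"],o["ee_pos"],pose(G,T)[0],o["force"])
a=r.capture("side")[230:360,320:460,::-1];b=r.capture("top")[165:265,365:455,::-1]
A=cv2.resize(a,(430,400),interpolation=2);B=cv2.resize(b,(360,400),interpolation=2)
cv2.imwrite("pics/g1.png",np.clip(255*(np.hstack([A,B])/255.)**.6,0,255).astype('uint8'))
E
```

```text
False
13.2333 [ 0.54299568 -0.34884963  0.12586977] [ 0.5424815  -0.34911907  0.12533841] [0.09135109 0.59633349 0.35274018]
```

View pics/g1.png

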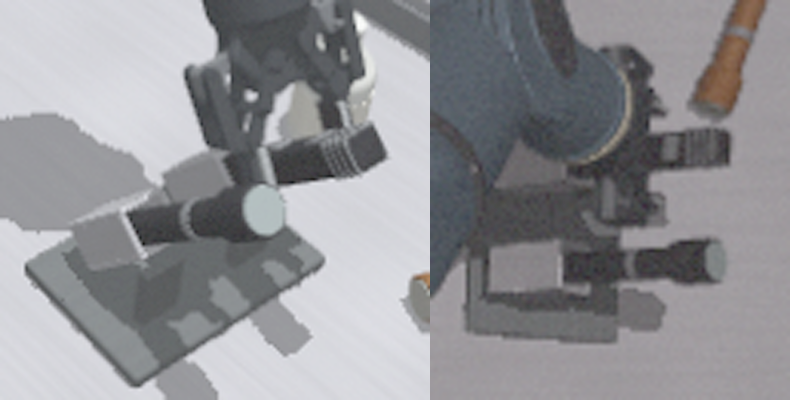

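The fingers straddle the scanner (right panel: the bar at row ~147, fingers at ~75–100 and ~195–220), clear of the torch. Next I grip and draw it out.

```bash
python3 - <<'E'
from h import *
import cv2
T=tool(np.radians(70),-1,H[2],np.radians(50))
r.grip(0);o=r.observe();print(o["t"],o["finger_gap"],o["ee_pos"],o["force"])
p0=np.array(o["ee_pos"]);d=np.array(W(H,ax(0,1)))-W(H,ax(0,0))
print(r.move_l(p0+.02*d,feed=.05,guard=25),r.observe()["force"])
print(r.move_l(p0+.115*d,feed=.1,guard=25))
o=r.observe();print(o["t"],o["finger_gap"],o["ee_pos"],o["force"],o["ft_torque"])
r.move_l(p0+.115*d+[0,0,.08],feed=.15)
# level, high
Tf=tool(np.radians(70),-1,Q[2],0)
r.set_joints(r.solve_ik(*pose(W(Q,(-.1-.08-.14,0,.26)),Tf)))
o=r.observe();print(o["t"],o["finger_gap"],o["ee_pos"],o["force"])
a=r.capture("side")[120:360,180:460,::-1];b=r.capture("top")[140:280,230:450,::-1]
cv2.imwrite("pics/l_side.png",a);cv2.imwrite("pics/l_top.png",b)
A=cv2.resize(a,(467,400),interpolation=2);B=cv2.resize(b,(330,210),interpolation=2);B=cv2.copyMakeBorder(B,0,190,0,0,0)
cv2.imwrite("pics/l1.png",np.clip(255*(np.hstack([A,B])/255.)**.6,0,255).astype('uint8'))
E
```

```text
13.775 0.31953323511169246 [ 0.54306516 -0.34902451  0.12569183] [1.09175132 0.91401823 3.00237544]
False [-0.76078765  0.13922046 -2.4073302 ]
False
15.425 0.32122700534889664 [ 0.53778942 -0.42199286  0.21304741] [ 0.18959948  0.29166506 -2.1228446 ] [ 0.70156656 -0.07892803  0.04096785]
17.6 0.3206629536675814 [ 0.52074185 -0.009847    0.24184518] [-0.53425376 -0.29988252 -2.10233854]
```

View pics/l1.png

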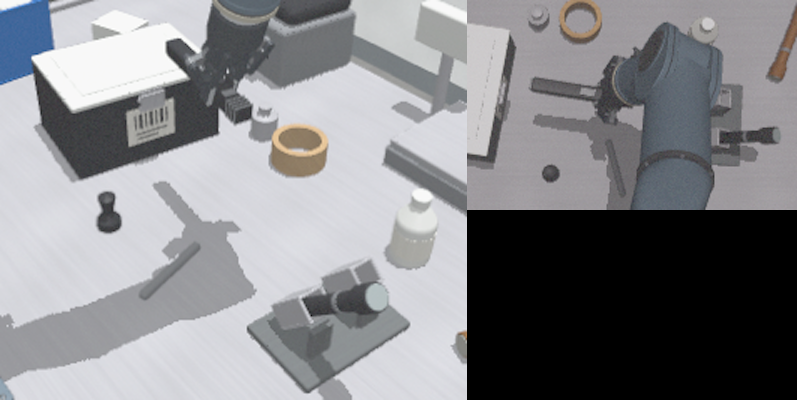

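The scanner is held level with its nose towards the case, and the torch and loose things are undisturbed. Next: lower it to label height, then measure the nose and tail.

```bash
python3 - <<'E'
from h import *
import cv2
Tf=tool(np.radians(70),-1,Q[2],0)
print(r.move_l(pose(W(Q,(-.1-.08-.14,0,.075)),Tf)[0],feed=.12,guard=12))
r.dwell(.2);o=r.observe();print(o["t"],o["ee_pos"],pose(W(Q,(-.1-.08-.14,0,.075)),Tf)[0],o["force"])
for n,(x,y,w,h) in dict(side=(235,170,130,110),top=(230,170,100,80)).items():
    im=r.capture(n)[:,:,::-1].copy();cv2.imwrite(f"pics/f_{n}.png",im)
    c=cv2.resize(im[y:y+h,x:x+w],None,fx=(3.2 if n=="side" else 3.8),fy=(3.2 if n=="side" else 3.8),interpolation=2)
    f=3.2 if n=="side" else 3.8
    c=np.clip(255*(c/255.)**.5,0,255).astype('uint8')
    for X in [(-.18,sy*.014,.075+sz*.013) for sy in(1,-1) for sz in(1,-1)]+[(-.39,sy*.014,.075+sz*.013) for sy in(1,-1) for sz in(1,-1)]:
        u=(proj(n,W(Q,X))-[x,y]+.5)*f;print(n,X,u.round());cv2.circle(c,tuple(int(v) for v in u),1,(0,0,255),-1)
    cv2.imwrite(f"pics/fc_{n}.png",c)
a=cv2.imread("pics/fc_side.png");b=cv2.imread("pics/fc_top.png")
b=cv2.copyMakeBorder(b,0,a.shape[0]-b.shape[0],0,0,0);cv2.imwrite("pics/fc.png",np.hstack([a,b]));print(a.shape,b.shape)
E
```

```text
False
19.5917 [ 0.52085264 -0.00894968  0.05753658] [ 0.52061976 -0.0089276   0.05714584] [-0.66434159  0.56047664 -2.01645425]
side (-0.18, 0.014, 0.088) [141. 112.]
side (-0.18, 0.014, 0.062) [142. 136.]
side (-0.18, -0.014, 0.088) [169. 102.]
side (-0.18, -0.014, 0.062) [170. 127.]
side (-0.39, 0.014, 0.088) [272. 249.]
side (-0.39, 0.014, 0.062) [271. 274.]
side (-0.39, -0.014, 0.088) [302. 236.]
side (-0.39, -0.014, 0.062) [301. 262.]
top (-0.18, 0.014, 0.088) [177. 157.]
top (-0.18, 0.014, 0.062) [179. 163.]
top (-0.18, -0.014, 0.088) [182. 126.]
top (-0.18, -0.014, 0.062) [184. 132.]
top (-0.39, 0.014, 0.088) [415. 190.]
top (-0.39, 0.014, 0.062) [414. 195.]
top (-0.39, -0.014, 0.088) [420. 159.]
top (-0.39, -0.014, 0.062) [418. 164.]
(352, 416, 3) (352, 380, 3)
```

View pics/fc.png

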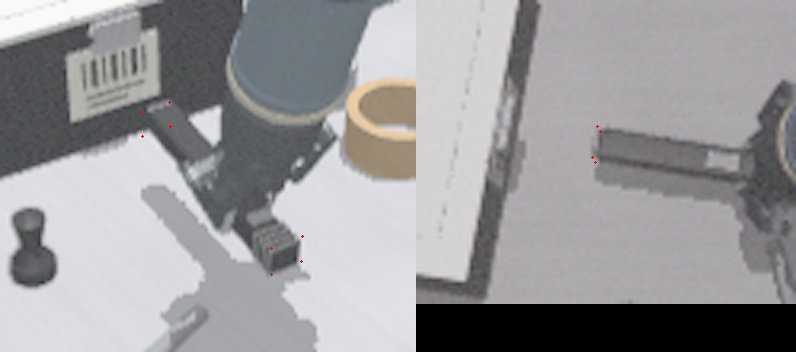

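The scanner is about in place, within 1–2 px of the prediction. One finer composite to measure nose and tail.

```bash
python3 - <<'E'
import cv2,numpy as np
s=cv2.imread("pics/f_side.png");t=cv2.imread("pics/f_top.png")
c=lambda im,x,y,w,h:cv2.resize(im[y:y+h,x:x+w],(w*10,h*10),interpolation=2)
row1=np.hstack([c(s,272,195,40,30),c(s,308,230,30,30)])
row2=c(t,270,196,70,28)
im=np.vstack([row1,row2]);cv2.imwrite("pics/z.png",np.clip(255*(im/255.)**.5,0,255).astype('uint8'))
E
```

```text
(no output)
```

View pics/z.png

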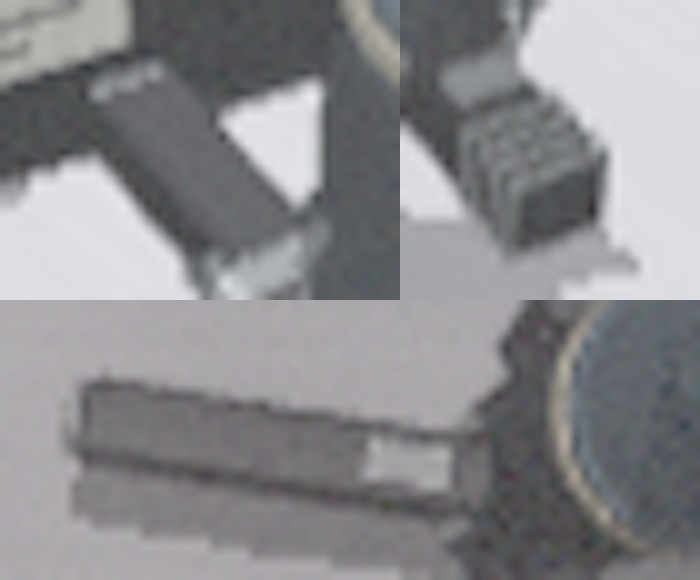

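Picks: side nose top corners (280.4,203.8) and (287.6,200.6); side tail face corners (318.8,249.1), (328.1,244.9), (318.9,254.8) and (327.6,251.8); top nose corners (277.8,204.1) and (277.8,211.4). I'll fit the scanner pose to these.

```bash
python3 - <<'E'
from h import *
obs=[("side",(.11,.014,.013),(280.35,203.75)),("side",(.11,-.014,.013),(287.55,200.55)),("side",(-.1,.014,.013),(318.75,249.05)),("side",(-.1,-.014,.013),(328.05,244.85)),("side",(-.1,.014,-.013),(318.85,254.75)),("side",(-.1,-.014,-.013),(327.55,251.75)),("top",(.11,-.014,.013),(277.75,204.05)),("top",(.11,.014,.013),(277.75,211.35))]
X=lambda q,p:Ro.from_euler("ZY",q[3:]).apply(p)+q[:3]
f=lambda q:np.concatenate([proj(n,X(q,p))-uv for n,p,uv in obs])
s=least_squares(f,[*W(Q,(-.29,0,.075)),Q[2],0],loss="soft_l1",x_scale=[.01,.01,.01,.1,.1]);q=s.x
print(q.round(4),f(q).reshape(-1,2).round(1).tolist())
n=X(q,(.11,0,0))
R=lambda p:np.array([[np.cos(Q[2]),np.sin(Q[2])],[-np.sin(Q[2]),np.cos(Q[2])]])@(p[:2]-Q[:2])
print("nose in case frame",R(n),n[2],"tail",R(X(q,(-.1,0,0))),X(q,(-.1,0,0))[2],"yaw err",q[3]-Q[2],"pitch down",q[4])
E
```

```text
[ 0.5194  0.0101  0.0796  1.4197 -0.0188] [[-1.7, -0.1], [0.1, 0.1], [-0.1, -0.8], [0.3, -0.5], [-0.5, 1.3], [0.4, 0.5], [0.9, -0.9], [-0.5, 0.0]]
nose in case frame [-0.18481654  0.0020764 ] 0.08170378109119532 tail [-0.39475309  0.00540957] 0.07776269870322985 yaw err -0.015875726891021458 pitch down -0.01876816079913972
```

Nose is about 85 mm off, 2 mm to the side, ~5 mm high and ~1° up. I'll apply a small correction, then do the final check.

```bash
python3 - <<'E'
from h import *
import cv2
Tf=tool(np.radians(70),-1,Q[2],.012)
p,qt=pose(W(Q,(-.1-.08-.14+.0045,-.002,.0715)),Tf)
r.move_l(p,qt,feed=.05,guard=12);r.dwell(.5)
o=r.observe();print(o["t"],o["ee_pos"],p,o["force"],o["finger_gap"],np.abs(o["joint_vel"]).max())
a=r.capture("side")[:,:,::-1];b=r.capture("top")[:,:,::-1]
A=cv2.resize(a[120:370,190:480],(464,400),interpolation=2);B=cv2.resize(b[130:270,180:460],(336,168),interpolation=2);B2=cv2.resize(a[170:250,240:355],(336,232),interpolation=2)
cv2.imwrite("pics/end.png",np.clip(255*(np.hstack([A,np.vstack([B,B2])])/255.)**.6,0,255).astype('uint8'))
E
```

```text
20.4583 [ 0.52322079 -0.00506405  0.05359794] [ 0.52317908 -0.00495098  0.05356915] [ 0.04164778  0.39712955 -2.41629136] 0.32031555795093564 0.001825385974253736
```

View pics/end.png

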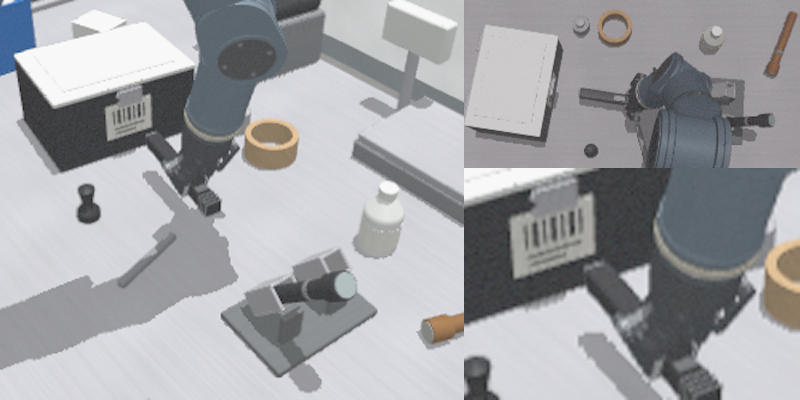

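The lid is shut under the catch, the scanner is level in front of the label, and the torch and the loose things stand where they were. Handing in.

```bash
python3 -c "
from cell import r
print(r.hand_in())"
```

```text
the job is handed in; nothing more can be done
None
```

The lid is shut past its catch, and the scanner is held level and square to the label. I handed the job in at about 20.5 s of robot time.

- **Lid:** I pressed it with the shut fingers. It stayed stiff at z ≈ 0.150 m under about 29 N, and in the last pictures it lies flat under the catch.
- **Scanner:** I drew it from its sleeve without resistance. The torch and the loose things look unmoved in the last pictures.
- **Placing:** the first camera fit put the nose about 85 mm off the label. It was also about 2 mm to one side, 6–7 mm high and tipped up about 1°. I corrected most of that, so it should now be about 80 mm off and within a few mm of the label's middle.
- **Last checks:** after the correction the arm was at its commanded pose with about 2.4 N on the tool, which is close to the scanner's weight, and the grip was unchanged.

**Not fully confirmed:** I checked the final pose only by eye, without measuring the nose again. The earlier fit had pixel errors up to 1.7 px, and its heading differed by 0.9° from the arm's own pose. I trusted the arm's pose on that and left the heading uncorrected.

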